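Lock the light hood on the inspection camera and release the shutter in two stages

TASK

Take a picture with the inspection camera: lower the light hood into the camera's collar with its lugs in the two open slots, twist it clockwise (seen from above) until the lugs drop into the locking notches and the hood is fully down. Then half-press the round key of the release box to its first click and keep it there for about a second, press it fully home for half a second, and let it come up again. Do not work the small square key, do not press the round key home before the hood is locked, and leave the other things where they stand.

Things in the scene. Friction and masses are not known exactly. Their poses are not given: they have to be found in the camera images.
- camera: upward-looking inspection camera, fixed: round cream housing 132 mm across, 50 mm high, with a steel collar on top (bore 92 mm, outside 114 mm, its top 86 mm above the table). Origin at the centre of the underside, z up. The collar has two alike halves: an entry slot, open at the top, towards +x and another towards -x, each with a channel and a locking notch
- camera_deck (a point): centre of the flat deck inside the collar, 50 mm above the table; axes as the camera's. Locked, the hood's underside rests on the deck
- camera_slot (a point): the +x entry slot, 24 mm wide: this point is at the middle of its ledge, 8 mm above the deck and 51.5 mm from the axis, where a lug lands. A channel under a roof, 8 to 24 mm above the deck, leads from it clockwise seen from above (negative turn about z)
- camera_notch (a point): floor of the notch that belongs to the +x slot, at deck height, 51.5 mm from the axis, 60 degrees (1.047 rad) clockwise from the slot. 24 mm wide; a full-height wall beyond it stops a lug 6 to 7 degrees past the notch's centre
- hood: black cylindrical light hood, loose, upright: 86 mm across, 64 mm high, 103 mm with its grip bar, about 0.25 kg. Origin at the centre of the underside, z up. Two steel lugs at the foot, towards +x and -x, reach 55 mm from the axis, 12 mm wide, 9 mm high, flush with the underside. Grip bar on top along x, 68 mm long, 18 mm wide: fingers close on it along y. Both ways round are alike
- hood_grip (a point): centre of the grip bar's holding area, 88 mm above the hood's underside
- release_box: cream release box, fixed to the table, 116 x 72 x 40 mm high. Origin at the centre of the underside, x along its length. Round two-stage shutter key 28 mm towards +x of the centre; small square key (16 mm, top 53 mm above the table) 34 mm towards -x.
- shutter_top (a point): centre of the top of the round shutter key, 37 mm in diameter, grey, 67 mm above the table when up. Press straight down with the closed fingers.
- shutter_first (a joint): first stage of the round key: 0 up, 0.007 m at the first click; takes 1 N to start and 3 N at the click. The key's total travel is the sum of both stages.
- shutter_second (a joint): second stage of the round key: 0 until the force exceeds 9 N, 0.009 m fully home at 13 N. Both stages spring back when let go.
- square_key (a joint): small square key of the release box: 0 up, 0.005 m pressed; to be left alone
- lens_spray: bystander, loose: slim dark spray bottle, 37 mm wide, 130 mm tall, upright; origin at the centre of its underside
- marker_pink: bystander, loose: thick marker pen, 112 mm long, 20 mm high, lying; origin at the centre of its underside
- pen_cup: bystander, loose: round cup with pens, 51 mm wide, 112 mm tall in all; origin at the centre of its underside
- clip_bracket: bystander, loose: grey bracket with a round barrel, 66 x 45 x 29 mm; origin at the centre of its underside
- frame_stand: bystander, loose: small dark stand, 75 x 62 x 114 mm tall; origin at the centre of its underside
- lens_tray_0: bystander, loose: blue open tray, 58 x 35 x 24 mm; origin at the centre of its underside

How it is judged (in metres and radians):
On the way, in this order (a step that is already met when the one before it is completed fails the run):
1. the hood is locked: fully down on the deck with its lugs in the notches (horizontal distance between hood and camera_deck below 0.006 m and z of hood in the frame of camera_deck between -0.004 and 0.004 m and angle between hood's own z axis and vertical below 0.08 rad), for 0.2 s.
2. the round key is held at its first click, not farther, for half a second (value of joint shutter_first above 0.0055 m and value of joint shutter_second below 0.003 m), for 0.5 s.
3. the round key is pressed fully home (value of joint shutter_second above 0.007 m), for 0.2 s.
At the end, for the whole second after the job is handed in: The hood is locked in the collar (underside within 4 mm of the deck, centred within 6 mm, upright within about 5 degrees, at rest), and both stages of the round key and the square key are up again (within 2 mm) (all of step 1 and value of joint each of shutter_first, shutter_second, square_key below 0.002 m and linear speed of hood below 0.02 m/s); the robot touches nothing.
It fails at once if the round key is pressed home before the hood is locked (value of joint shutter_second above 0.006 m and not (horizontal distance between hood and camera_deck below 0.006 m and z of hood in the frame of camera_deck between -0.004 and 0.004 m and angle between hood's own z axis and vertical below 0.08 rad)).
It fails at once if the square key is pressed (value of joint square_key above 0.0035 m).
It fails at once if a bystander is moved by more than 30 mm (distance of any of lens_spray, marker_pink, pen_cup, clip_bracket, frame_stand, lens_tray_0 from where it was at the start of the episode above 0.03 m).
It also fails if it takes over 51 s, if anything falls off the work surface, if the arm or the gripper's body presses on something with over 40 N, if the wrist force passes 120 N, or if a joint passes its speed limit or range.

ROBOT

A 6-joint arm with a two-finger parallel gripper is mounted at the origin on a cart in front of the work surface, level with it; the furniture and walls round the work are solid. World frame = base frame: x ahead of the robot, y to its left, z up, the work surface at z = 0. Lengths are in m, angles in degrees, forces in N, time in s.
With the tool pointing down it reaches from about 0.425 to 0.95 m from the base axis. Payload 14.7 kg.
Tool frame: the origin (TCP) lies at the very end of the fingers, on their centre line; the grasp point (between the pads) lies 19 mm behind it; z points along the fingers, y is the line along which they close (so a half turn about z gives the same grasp; the last joint's range is limited). The gripper opens to 85 mm and grips with 20 to 120 N. Pads are 22 mm wide; open, the fingers measure 114 mm over their backs; the gripper's body (76 mm by 85 mm) begins 54 mm behind the grasp point. The pads swing forward as they close: fully open they stand 13 mm farther back than shut.
Start: joints at [73.419, 27.513, 91.461, -0, 61.026, -2.67], TCP at [0.156, 0.631, 0.231] pointing down, gripper open.
Joint ranges: [-157.49, 157.49], [-46.99, 117.5], [13.45, 153.17], [-89.5, 269.5], [5.16, 153.95], [-167.48, 167.48]. Speed limits (degrees/s): [108.29, 108.29, 136.94, 172.46, 172.46, 172.46].

INTERFACE

Orientations are given as a 3x3 rotation matrix whose columns are the frame's x, y, z axes.
In Python, from station import robot, imaging, sensors, hand_in gives the robot as it stands (robot), with the cameras (imaging), the readings (sensors) and the job as plain functions.
- The arm moves only by the tool advance, called after ">>>" as name(argument=value, ...), one argument or row to a line, values as JSON. Schema: {"type":"object","properties":{"rows":{"type":"array","items":{"type":"array","items":{"type":"array","items":{"type":"number"},"minItems":5,"maxItems":5},"minItems":1,"maxItems":12},"minItems":1,"maxItems":1},"force":{"type":"number"},"only":{"type":"string"},"quiet":{"type":"boolean"},"lines":{"type":"string"}},"required":["rows"],"additionalProperties":false}. rows is a list that holds a single list of rows (three levels of brackets), with 1 to 12 rows, each of 5 numbers: the opening from 0.0 (shut) to 1.0 (fully open), then dx, dy, dz in m, then a turn about the tool's z in degrees; each row is the pose to reach, as a shift and turn from the pose commanded when the call began, along the tool's axes at that moment; what a row does not reach only later rows make up. A row lasts 1/10 s, in which the tool goes at most 0.05 m and 8.59 degrees, less where a joint would pass 70% of its speed; a pose out of reach is approached as far as the arm can. The fingers move at their own pace and stop on an object; force is the grip in N (left out, the last holds). Time passes only in rows, so rows that do not move let the fingers close. The tool returns the time, the measured TCP pose, the force, the opening and the grip force at its end. only (a regular expression) keeps the lines of the reply that match it, lines (a string "A,B") keeps lines A to B, and quiet returns only ok. Input that does not fit is refused with a message, and nothing moves.
- sensors.get_state(): the state, without advancing time (a new reading comes with each control period).
- imaging.camera(name): name is "scene" or "side" or "wrist"; returns a dict with "frame" (384x512x3 uint8, blue, green, red), "intrinsics" (3x3 intrinsics, pixels), "k1" (the pictures are not rectified: a ray, as slopes to the right and down, at radius r is drawn at 1 + k1 r^2 times it, then the intrinsics apply), "R" (3x3) and "t" (3): a world point X has camera coordinates R X + t; the wrist camera has in their place "mount" (4x4, takes a point from camera to tool coordinates, whose origin is the TCP and whose axes are the flange's). Camera axes: x right, y down, z forward; pixel columns grow to the right and rows downward; lengths in m; the calibration is good to about 2 mm. A picture is of the moment at which its call begins: read the wrist's pose just before it. There is no depth.
- hand_in(): hands the job in; it is judged then, once.
The state is a dict: "time": time; "joint_pos": joint angles; "qvel": joint speeds; "joint_torque": joint torques, N m; "ee_pos": TCP position; "orientation": TCP orientation; "contact_force": force on the tool from outside, world axes, zero at the start; "ft_torque": the same for the moment, N m; "width": opening from 0.0 (shut) to 1.0 (fully open); "grip_force": force on a finger pad.
Only numpy, scipy, OpenCV 4.12 (cv2) and the standard library are available. Lean on these libraries where they do the work, as an engineer would, in place of code of your own. Each camera call takes 0.05 s, during which the arm holds its last target. There are 200 camera calls.

## Working session

There is one attempt and no reset: what is moved stays moved. The work goes in short steps, Python scripts to look and compute and a tool call to move; the robot and the scene stay as the last step left them, time stands still between calls to the robot, and variables do not carry over. Pictures are saved under pics/ and viewed, at most 10 in all, crops included, and the job is handed in when it is done.

```bash
ls; mkdir -p pics
```

Create h.py:
```python
import numpy as np, cv2
from station import robot, imaging, sensors, hand_in
def cam(n):
    s=sensors.get_state(); c=imaging.camera(n)
    if n=="wrist":
        M=np.array(c["mount"]); Rt=np.array(s["orientation"]); 
        Rcw=Rt@M[:3,:3]; o=np.array(s["ee_pos"])+Rt@M[:3,3]
        c["R"]=Rcw.T; c["t"]=-Rcw.T@o
    return c
def ray(c,uv):
    K=np.array(c["intrinsics"]);k=c["k1"]
    p=cv2.undistortPoints(np.array(uv,float).reshape(-1,1,2),K,np.array([k,0,0,0,0.])).reshape(-1,2)
    R=np.array(c["R"]);o=-R.T@np.array(c["t"])
    d=np.c_[p,np.ones(len(p))]@R
    return o,d
def onplane(c,uv,z):
    o,d=ray(c,uv); return o+d*((z-o[2])/d[:,2])[:,None]
def proj(c,X):
    K=np.array(c["intrinsics"]);R=np.array(c["R"])
    return cv2.projectPoints(np.array(X,float).reshape(-1,1,3),cv2.Rodrigues(R)[0],np.array(c["t"],float),K,np.array([c["k1"],0,0,0,0.]))[0].reshape(-1,2)
```

Run:
```python
from h import *
print(sensors.get_state())
for n in ["scene","side","wrist"]:
    c=cam(n); cv2.imwrite(f"pics/{n}0.png",c["frame"]); print(n,c["k1"],-np.array(c["R"]).T@c["t"])
    if n=="wrist": print(c["mount"])
```

```text
pics
station.py
{'time': 0.0, 'joint_pos': array([ 7.34185784e+01,  2.75497518e+01,  9.14926822e+01,  8.88383891e-05,
        6.10248315e+01, -2.66924562e+00]), 'qvel': array([-0.09221911, -0.02855162, -0.01676593, -0.09275692,  0.01029265,
        0.03604929]), 'joint_torque': array([-1.89702965e-03, -9.50650477e+01, -4.30159378e+01, -8.97155655e-05,
        1.25976582e-02,  2.53707583e-05]), 'ee_pos': array([0.15614117, 0.63056303, 0.2306805 ]), 'orientation': array([[-9.70665219e-01,  2.40434857e-01, -3.36334673e-04],
       [ 2.40435086e-01,  9.70664568e-01, -1.12479674e-03],
       [ 5.60278076e-05, -1.17266773e-03, -9.99999311e-01]]), 'contact_force': array([ 0.32307357, -0.40231421, -0.63929667]), 'ft_torque': array([-0.01546585,  0.00678595, -0.03771753]), 'grip_force': 0.0, 'width': 1.0009460846416813}
scene 0.001735767167896571 [0.16263057 0.77805725 0.98088756]
side -0.06346781008752658 [-0.15355827 -0.39641907  0.83503397]
wrist -0.07389290427948698 [0.09082331 0.64680731 0.37297999]
[[ 6.94985922e-04 -9.64056843e-01 -2.65695164e-01  6.72920339e-02]
 [ 9.99999738e-01  7.23962780e-04 -1.11237751e-05 -1.07674028e-04]
 [ 2.03077361e-04 -2.65695086e-01  9.64057094e-01 -1.42244212e-01]
 [ 0.00000000e+00  0.00000000e+00  0.00000000e+00  1.00000000e+00]]
```

View pics/scene0.png

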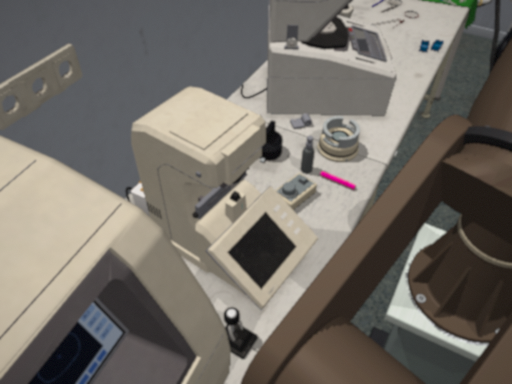

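View pics/side0.png

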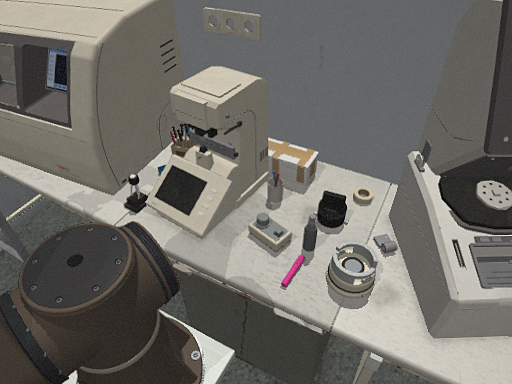

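View pics/wrist0.png

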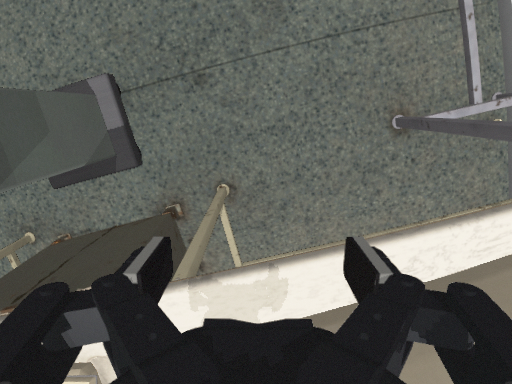

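The scene view shows the hood near (272,140), collar (340,133), box (295,187). The side view shows the hood at (332,208), collar (353,262), box (270,232) with round key at (263,217), spray (310,232) and marker (293,270). The wrist view shows no work objects yet.

Run:
```python
from h import *
for n,pts in (("side",[("hoodtop",332,198,.1),("collar",353,257,.086),("roundkey",263,217,.067),("sq",280,230,.053),("spraytop",311,216,.13),("marker",293,270,.01),("bracket",386,243,.015),("cup",275,195,.05)]),("scene",[("hood",272,140,.05),("collar",340,133,.086),("key1",289,188,.067),("key2",302,182,.053),("spraytop",309,139,.13),("bracket",300,121,.01),("marker",338,181,.01)])):
    c=cam(n)
    for p in pts: print(n,p[0],onplane(c,[p[1:3]],p[3])[0].round(3))
```

Run:
```python
import cv2
a=cv2.imread('pics/side0.png')[160:310,230:430]; b=cv2.imread('pics/scene0.png')[90:215,230:400]
cv2.imwrite('pics/crop0.png',cv2.resize(a,None,fx=4,fy=4,interpolation=cv2.INTER_CUBIC))
```

```text
side hoodtop [ 0.639 -0.206  0.1  ]
side collar [ 0.469 -0.326  0.086]
side roundkey [ 0.505 -0.048  0.067]
side sq [ 0.493 -0.109  0.053]
side spraytop [ 0.514 -0.189  0.13 ]
side marker [ 0.413 -0.188  0.01 ]
side bracket [ 0.622 -0.389  0.015]
side cup [ 0.623 -0.029  0.05 ]
scene hood [ 0.644 -0.206  0.05 ]
scene collar [ 0.46  -0.298  0.086]
scene key1 [ 0.501 -0.032  0.067]
scene key2 [ 0.484 -0.083  0.053]
scene spraytop [ 0.513 -0.177  0.13 ]
scene bracket [ 0.627 -0.382  0.01 ]
scene marker [ 0.408 -0.179  0.01 ]
```

View pics/crop0.png

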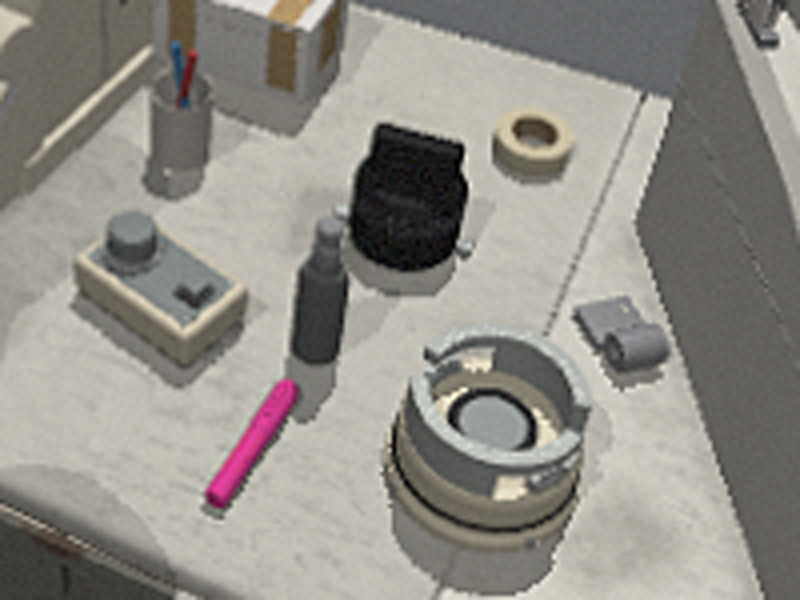

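The crop shows the collar's slots at about side px (336,252) and (375,270), and the hood with lugs at (315,213) and (346,222). I need the tall machine's extent to get past it.

Run:
```python
from h import *
S=cam("side");C=cam("scene")
def tri(a,b):
    o1,d1=ray(S,[a]);o2,d2=ray(C,[b]);A=np.c_[d1[0],-d2[0]];t=np.linalg.lstsq(A,o2-o1,rcond=None)[0]
    p=o1+t[0]*d1[0];q=o2+t[1]*d2[0];return ((p+q)/2).round(3),np.linalg.norm(p-q).round(3)
print("screen corners",tri((160,157),(275,190)),tri((231,190),(316,240)),tri((207,222),(263,302)))
print("base",onplane(S,[(147,207),(207,235),(247,190),(137,205)],0).round(3))
print("head",tri((268,80),(200,88)),tri((170,90),(207,160)),tri((218,66),(137,125)), tri((268,80),(265,128)))
s=sensors.get_state(); print(s["ee_pos"])
```

```text
screen corners (array([0.419, 0.196, 0.282]), np.float64(0.049)) (array([0.422, 0.073, 0.116]), np.float64(0.155)) (array([ 0.484,  0.198, -0.103]), np.float64(0.091))
base [[0.423 0.344 0.   ]
 [0.415 0.098 0.   ]
 [0.651 0.091 0.   ]
 [0.415 0.38  0.   ]]
head (array([0.712, 0.049, 0.376]), np.float64(0.017)) (array([0.548, 0.261, 0.383]), np.float64(0.006)) (array([0.742, 0.233, 0.378]), np.float64(0.005)) (array([0.578, 0.026, 0.378]), np.float64(0.15))
[0.15620358 0.630847   0.23113045]
```

>>> advance(
  rows=[
    [[1, 0, 0, -0.22, 0], [1, 0, 0, -0.22, 0], [1, 0, 0, -0.22, 0], [1, 0, 0, -0.22, 0], [1, -0.248, -0.279, -0.22, 0], [1, -0.248, -0.279, -0.22, 0], [1, -0.248, -0.279, -0.22, 0], [1, -0.248, -0.279, -0.22, 0], [1, -0.248, -0.279, -0.22, 0], [1, -0.248, -0.279, -0.22, 0], [1, -0.248, -0.279, -0.22, 0], [1, -0.248, -0.279, -0.22, 0]],
  ],
)

```text
time: 1.55
ee_pos: [0.3309, 0.2975, 0.4518]
orientation: [[-0.97, 0.242, 0.001], [0.242, 0.97, -0.0], [-0.001, 0.0, -1.0]]
contact_force: [0.0, 0.2, -0.2]
width: 0.999
grip_force: 0.0
```

>>> advance(
  rows=[
    [[1, -0.27, -0.466, 0, 0], [1, -0.27, -0.466, 0, 0], [1, -0.27, -0.466, 0, 0], [1, -0.27, -0.466, 0, 0], [1, -0.27, -0.466, 0, 0], [1, -0.27, -0.466, 0, 0], [1, -0.27, -0.466, 0, 0], [1, -0.27, -0.466, 0, 0], [1, -0.27, -0.466, 0, 0], [1, -0.27, -0.466, 0, 0], [1, -0.27, -0.466, 0, 0], [1, -0.27, -0.466, 0, 0]],
  ],
)

```text
time: 2.75
ee_pos: [0.4805, -0.2209, 0.4504]
orientation: [[-0.97, 0.244, -0.001], [0.244, 0.97, -0.001], [0.001, -0.001, -1.0]]
contact_force: [-0.5, 0.7, 0.7]
width: 1.002
grip_force: 0.0
```

Run:
```python
from h import *
c=cam("wrist"); cv2.imwrite("pics/wrist1.png",c["frame"]); print(sensors.get_state()["ee_pos"],c["intrinsics"])
np.savez("w1.npz",**{k:np.array(v) for k,v in c.items()})
```

```text
[ 0.48002839 -0.21873869  0.45053501] [[290.84919204   0.         257.67476958]
 [  0.         290.84919204 191.64855315]
 [  0.           0.           1.        ]]
```

View pics/wrist1.png

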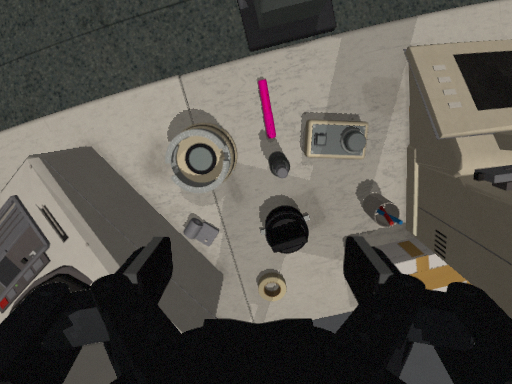

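The wrist view shows everything: collar at (201,160), hood (287,230), round key (353,139), square key (320,138), spray (280,164). I'll enlarge it.

Run:
```python
import cv2
a=cv2.imread('pics/wrist1.png')[110:260,155:325]
a=cv2.resize(a,None,fx=4,fy=4,interpolation=cv2.INTER_CUBIC)
a=cv2.convertScaleAbs(a,alpha=1.4,beta=20); cv2.imwrite('pics/crop1.png',a)
```

```text
(no output)
```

View pics/crop1.png

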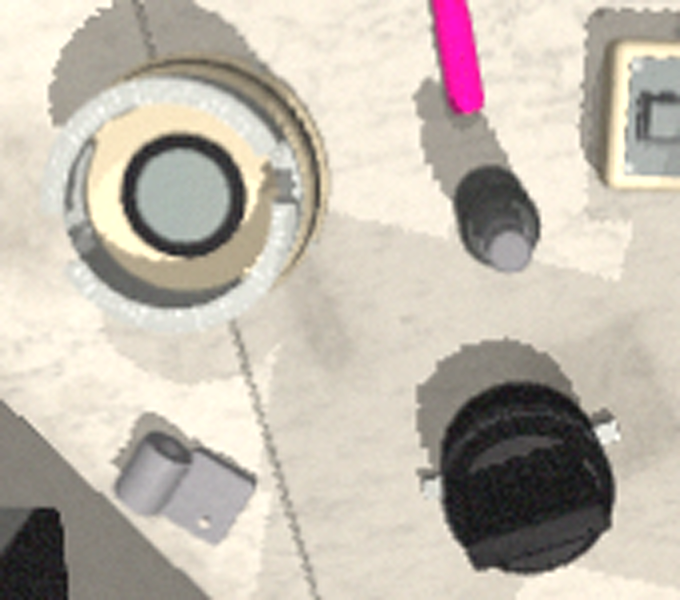

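Crop: the collar ring centre is about (171,205), with the slots at right (285,187) and left (75,235). Hood lug tips are at (432,487) and (606,432).

Run:
```python
from h import *
c=dict(np.load("w1.npz")); P=lambda u,v,z: onplane(c,[(155+u/4-.375,110+v/4-.375)],z)[0]
a,b=P(425,488,.006),P(616,432,.006); m=(a+b)/2; d=b-a
print("hood",m.round(4),"span",np.linalg.norm(d[:2]).round(4),"yaw",np.degrees(np.arctan2(d[1],d[0])))
a,b=P(285,187,.058),P(78,236,.058); d=b-a;print("slots",a,b,(a+b)/2,np.linalg.norm(d[:2]),np.degrees(np.arctan2(d[1],d[0])))
print("lens",P(183,194,.05),"ring",P(171,205,.086))
print("key",onplane(c,[(353,139)],.067),"sq",onplane(c,[(320,138.5)],.053),"spray",P(512,252,.13), P(495,200,.03))
print("bar",P(480,480,.103), "tri", P(472,560,.103),P(608,516,.103))
x=np.array(sensors.get_state()["orientation"]);print(np.degrees(np.arctan2(x[1,0],x[0,0])),np.degrees(np.arctan2(x[1,1],x[0,1])))
```

```text
hood [ 0.6576 -0.2058  0.006 ] span 0.1076 yaw 93.43374116258401
slots [ 0.47786899 -0.2813478   0.058     ] [ 0.47611604 -0.38211372  0.058     ] [ 0.47699251 -0.33173076  0.058     ] 0.10078116531057195 -90.99663638974744
lens [ 0.4701702  -0.33005295  0.05      ] ring [ 0.46990254 -0.32830057  0.086     ]
key [[ 0.50159252 -0.04948576  0.067     ]] sq [[ 0.48846249 -0.10503515  0.053     ]] spray [ 0.51736307 -0.18885029  0.13      ] [ 0.51219319 -0.18777082  0.03      ]
bar [ 0.62250874 -0.22525578  0.103     ] tri [ 0.6605644  -0.23792434  0.103     ] [ 0.65425285 -0.17233115  0.103     ]
165.91950017760823 75.91949155467854
```

Run:
```python
from h import *
s=sensors.get_state();print(s["joint_pos"].round(1))
R=s["orientation"]; print((R.T@(np.array([.6576,-.2058,.30])-s["ee_pos"])).round(4),(R.T@(np.array([.56,-.30,.33])-s["ee_pos"])).round(4))
```

```text
[ -27.8    8.6   88.3   -0.    83.2 -103.7]
[-0.1693  0.0557  0.1504] [-0.0975 -0.0594  0.1204]
```

>>> advance(
  rows=[
    [[1, -0.015, -0.1, 0.22, 72.5], [1, -0.015, -0.1, 0.22, 72.5], [1, -0.015, -0.1, 0.22, 72.5], [1, -0.015, -0.1, 0.22, 72.5], [1, -0.015, -0.1, 0.22, 72.5], [1, -0.015, -0.1, 0.22, 72.5], [1, -0.015, -0.1, 0.22, 72.5], [1, -0.015, -0.1, 0.22, 72.5], [1, -0.015, -0.1, 0.22, 72.5], [1, -0.015, -0.1, 0.22, 72.5], [1, -0.015, -0.1, 0.22, 72.5]],
  ],
)

```text
time: 3.9
ee_pos: [0.4706, -0.3167, 0.2316]
orientation: [[-0.066, 0.998, 0.0], [0.998, 0.066, -0.0], [-0.0, 0.0, -1.0]]
contact_force: [0.1, 0.2, 0.4]
width: 0.998
grip_force: 0.0
```

Run:
```python
from h import *
c=cam("wrist"); print(sensors.get_state()["ee_pos"])
np.savez("w2.npz",**{k:np.array(v) for k,v in c.items()})
f=cv2.resize(c["frame"],(768,576),interpolation=cv2.INTER_CUBIC); cv2.imwrite("pics/wrist2.png",cv2.convertScaleAbs(f,alpha=1.3,beta=15))
```

```text
[ 0.47056881 -0.31683882  0.231572  ]
```

View pics/wrist2.png

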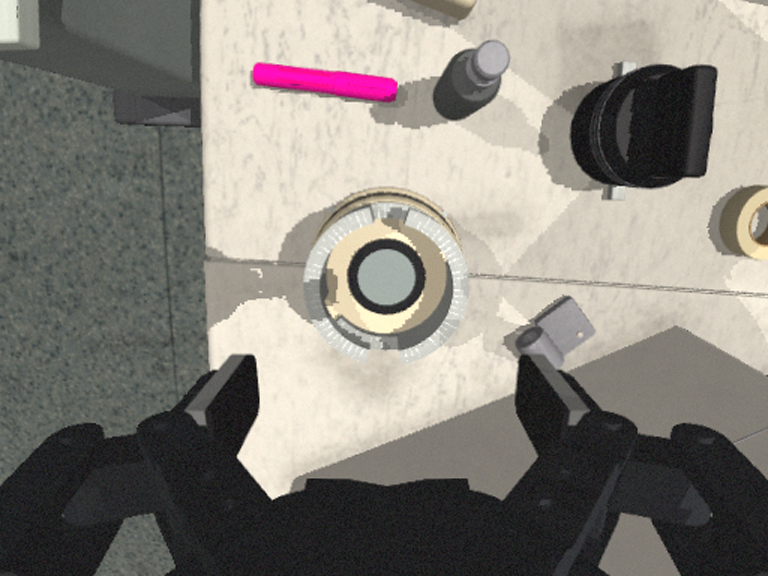

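The picture shows the collar ring centred near (386,282), the upper slot gap at about x 373–409 on row 208, and the lower at about 366–402 on row 356. I'll refine this numerically by mapping ring pixels onto the z = 0.086 plane.

Create ring.py:
```python
from h import *
from scipy.optimize import least_squares
c=dict(np.load("w2.npz")); f=c["frame"]
b,g,r=[f[...,i].astype(int) for i in range(3)]
v=(b+g+r)/3
m=((b-r>-4)&(v>115)).astype(np.uint8)
x0,y0=257,188
yy,xx=np.mgrid[:384,:512]; rr=np.hypot(xx-x0,yy-y0); m[(rr>58)|(rr<34)]=0
W=onplane(c,np.c_[xx[m>0],yy[m>0]],.086)[:,:2]
ctr=np.array([.4715,-.3285])
for _ in range(15):
    a=np.degrees(np.arctan2(*(W-ctr).T[::-1])); R=np.linalg.norm(W-ctr,axis=1)
    out=[];
    for k in range(-180,180,6):
        s=(a>=k)&(a<k+6)&(R<.0600)&(R>.044)
        if s.sum()>5: out.append(W[s][np.argsort(R[s])[-2]])
    out=np.array(out)
    q=least_squares(lambda q:np.linalg.norm(out-q[:2],axis=1)-q[2],[*ctr,.057],loss="soft_l1",f_scale=.001).x; ctr=q[:2]
print("circle",q,len(out))
# profile along the ring top at r=.0515
for rad in (.0515,.054):
    A=np.arange(-180,180,2); X=np.c_[ctr[0]+rad*np.cos(np.radians(A)),ctr[1]+rad*np.sin(np.radians(A)),np.full(len(A),.086)]
    uv=proj(c,X).astype(np.float32); val=cv2.remap(v.astype(np.float32),uv[:,0],uv[:,1],cv2.INTER_LINEAR).ravel()
    for lo in (60,-120):
        s=(A>=lo)&(A<=lo+60); print(rad,lo,val[s].astype(int).tolist())
```

```bash
python3 ring.py
```

```text
Traceback (most recent call last):
  File "ring.py", line 18, in <module>
    q=least_squares(lambda q:np.linalg.norm(out-q[:2],axis=1)-q[2],[*ctr,.057],loss="soft_l1",f_scale=.001).x; ctr=q[:2]
      ~~~~~~~~~~~~~^^^^^^^^^^^^^^^^^^^^^^^^^^^^^^^^^^^^^^^^^^^^^^^^^^^^^^^^^^^^^^^^^^^^^^^^^^^^^^^^^^^^^^^^
  File "ring.py", line 18, in <lambda>
    q=least_squares(lambda q:np.linalg.norm(out-q[:2],axis=1)-q[2],[*ctr,.057],loss="soft_l1",f_scale=.001).x; ctr=q[:2]
                                            ~~~^~~~~~
ValueError: operands could not be broadcast together with shapes (0,) (2,)
```

Run:
```python
from h import *
c=dict(np.load("w2.npz")); f=c["frame"]
for p in [(210,190),(225,225),(305,195),(295,160),(263,141),(256,237),(257,185),(320,230)]: print(p,f[p[1],p[0]],onplane(c,[p],.086)[0].round(4))
print(proj(c,[[.4715,-.3285,.086]]))
```

```text
(210, 190) [92 97 95] [ 0.4224 -0.3304  0.086 ]
(225, 225) [150 156 156] [ 0.4392 -0.3679  0.086 ]
(305, 195) [151 156 156] [ 0.5203 -0.3293  0.086 ]
(295, 160) [156 163 161] [ 0.5064 -0.2937  0.086 ]
(263, 141) [90 93 95] [ 0.4732 -0.2771  0.086 ]
(256, 237) [139 148 156] [ 0.4729 -0.3795  0.086 ]
(257, 185) [119 124 116] [ 0.4702 -0.3219  0.086 ]
(320, 230) [158 169 177] [ 0.5408 -0.367   0.086 ]
[[257.81900421 191.26283988]]
```

```bash
sed -i 's/b-r>-4/cv2.blur(b-r+0.,(3,3))>-10/' ring.py; python3 ring.py
```

```text
circle [ 0.47083728 -0.32970608  0.05633952] 52
0.0515 60 [157, 160, 157, 157, 159, 156, 157, 158, 156, 124, 89, 98, 92, 95, 93, 93, 98, 139, 135, 140, 150, 131, 92, 155, 155, 162, 153, 161, 163, 155, 157]
0.0515 -120 [156, 161, 170, 155, 158, 155, 160, 163, 156, 154, 147, 145, 145, 145, 144, 142, 147, 146, 147, 144, 145, 150, 153, 153, 154, 174, 152, 168, 158, 154, 164]
0.054 60 [154, 161, 157, 153, 154, 155, 161, 157, 156, 126, 92, 106, 93, 94, 94, 100, 153, 155, 147, 139, 137, 129, 95, 147, 152, 161, 150, 154, 155, 151, 167]
0.054 -120 [154, 152, 161, 153, 154, 154, 154, 153, 152, 150, 146, 147, 147, 145, 144, 144, 146, 149, 147, 143, 142, 143, 147, 150, 149, 149, 148, 150, 149, 150, 152]
```

Run:
```python
from h import *
c=dict(np.load("w2.npz")); P=lambda u,v,z: onplane(c,[((u+.5)/1.5-.5,(v+.5)/1.5-.5)],z)[0]
a,b=P(623,62,.008),P(613,200,.006);d=a-b;print((a+b)/2,np.linalg.norm(d),np.degrees(np.arctan2(d[1],d[0])))
e=[P(686,174,.103),P(704,177,.103),P(716,67,.103),P(692,70,.103)];print(np.mean(e,0),np.round(e,4))
s=sensors.get_state();R=s["orientation"];print(s["joint_pos"].round(1),(R.T@(np.array([.6576,-.2058,.24])-s["ee_pos"])).round(4))
```

```text
[ 0.65331378 -0.20695593  0.007     ] 0.10915986448360529 96.19435392851989
[ 0.65584549 -0.20684969  0.103     ] [[ 0.6532 -0.2381  0.103 ]
 [ 0.6658 -0.2387  0.103 ]
 [ 0.6599 -0.1734  0.103 ]
 [ 0.6445 -0.1772  0.103 ]]
[-37.   20.9 102.5   0.   56.6 -40.8] [ 0.0986  0.1939 -0.0084]
```

>>> advance(
  rows=[
    [[1, 0.098, 0.192, 0, -1], [1, 0.098, 0.192, 0, -1], [1, 0.098, 0.192, 0, -1], [1, 0.098, 0.192, 0, -1], [1, 0.098, 0.192, 0, -1], [1, 0.098, 0.192, 0, -1], [1, 0.098, 0.192, 0.05, -1], [1, 0.098, 0.192, 0.1, -1], [1, 0.098, 0.192, 0.14, -1], [1, 0.098, 0.192, 0.161, -1], [1, 0.098, 0.192, 0.161, -1], [1, 0.098, 0.192, 0.161, -1]],
  ],
)

```text
time: 5.15
ee_pos: [0.6555, -0.2083, 0.071]
orientation: [[-0.08, 0.997, -0.0], [0.997, 0.08, -0.0], [-0.0, -0.0, -1.0]]
contact_force: [0.3, 0.1, 0.6]
width: 1.001
grip_force: 0.0
```

>>> advance(
  rows=[
    [[0, 0, 0, 0, 0], [0, 0, 0, 0, 0], [0, 0, 0, 0, 0], [0, 0, 0, 0, 0], [0, 0, 0, 0, 0], [0, 0, 0, 0, 0], [0, 0, 0, 0, 0], [0, 0, 0, 0, 0]],
  ],
  force=60,
)

```text
time: 5.95
ee_pos: [0.6563, -0.2076, 0.0707]
orientation: [[-0.08, 0.997, 0.001], [0.997, 0.08, -0.0], [-0.0, 0.001, -1.0]]
contact_force: [0.8, 0.1, 5.1]
width: 0.202
grip_force: 63.3
```

>>> advance(
  rows=[
    [[0, 0, 0, -0.03, 0], [0, 0, 0, -0.07, 0], [0, 0, 0, -0.11, 0], [0, 0, 0, -0.15, 0], [0, -0.02, -0.04, -0.16, 0], [0, -0.05, -0.08, -0.16, 3.3], [0, -0.07, -0.12, -0.16, 3.3], [0, -0.09, -0.16, -0.16, 3.3], [0, -0.108, -0.1943, -0.16, 3.3], [0, -0.108, -0.1943, -0.16, 3.3], [0, -0.108, -0.1943, -0.16, 3.3]],
  ],
)

```text
time: 7.05
ee_pos: [0.4702, -0.3313, 0.2303]
orientation: [[-0.021, 1.0, -0.0], [1.0, 0.021, 0.0], [0.0, -0.0, -1.0]]
contact_force: [-0.3, 0.2, -1.3]
width: 0.199
grip_force: 62.2
```

Run:
```python
from h import *
c=cam("wrist"); s=sensors.get_state(); print(s["joint_pos"].round(1))
np.savez("w3.npz",ee=s["ee_pos"],ori=s["orientation"],**{k:np.array(v) for k,v in c.items()})
f=cv2.resize(c["frame"],(768,576),interpolation=cv2.INTER_CUBIC); cv2.imwrite("pics/wrist3.png",cv2.convertScaleAbs(f,alpha=1.5,beta=25))
```

```text
[-38.1  21.6 101.5   0.   56.9 -39.4]
```

View pics/wrist3.png

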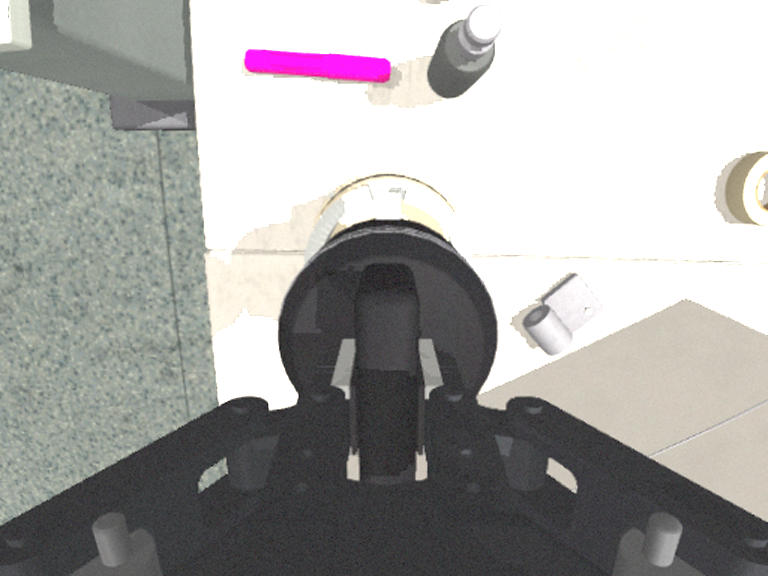

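The hood is held by its bar. The top disc rim is at about left (279,328), right (497,328), top (388,230), and the collar's upper slot is visible behind at (390,190). Next I check how the hood sits in the hand.

Run:
```python
from h import *
from scipy.optimize import least_squares
c=dict(np.load("w3.npz")); z=c["ee"][2]-.0065
q=lambda u,v:((u+.5)/1.5-.5,(v+.5)/1.5-.5)
f=c["frame"]; g=f.mean(2)
# rim: first dark pixel along rays from disc centre outward
pts=[]
c0=np.array(q(388,330))
for a in list(range(-175,-110,5))+list(range(-70,0,5))+[2,178]:
    d=np.array([np.cos(np.radians(a)),np.sin(np.radians(a))]); prev=None
    for r in np.arange(90,55,-.5):
        p=c0+r*d
        if g[int(round(p[1])),int(round(p[0]))]<60: pts.append(p);break
W=onplane(c,pts,z); T=(W-c["ee"])@c["ori"]
s=least_squares(lambda q:np.linalg.norm(T[:,:2]-q[:2],axis=1)-q[2],[0,0,.043],loss="soft_l1",f_scale=.001)
print(len(pts),s.x.round(4),"resid",np.round(s.fun,4)[:40]); 
print("LR",((onplane(c,[q(279,328),q(497,328),q(388,230),q(388,238)],z)-c["ee"])@c["ori"]).round(4))
```

```text
29 [ 0.0078 -0.0006  0.0391] resid [ 0.0007  0.0001  0.0001 -0.0003 -0.0005 -0.0006 -0.0007 -0.0011 -0.0012
 -0.001   0.0007  0.0011  0.002   0.0025  0.0021  0.0015  0.0009 -0.0008
 -0.0012 -0.0014 -0.001  -0.0009 -0.0002 -0.     -0.0001 -0.0001  0.0005
  0.0006  0.0008]
LR [[ 0.0104 -0.0402  0.0065]
 [ 0.0104  0.0394  0.0065]
 [ 0.0461 -0.0004  0.0065]
 [ 0.0434 -0.0004  0.0065]]
```

Run:
```python
from h import *
c=dict(np.load("w3.npz")); q=lambda u,v:((u+.5)/1.5-.5,(v+.5)/1.5-.5)
f=lambda u,v,h:print((u,v,h),((onplane(c,[q(u,v)],c["ee"][2]+h)-c["ee"])@c["ori"])[0].round(4))
for v in (262,266,290,300):
    for h in (.033,.02,-.0065): f(388,v,h)
g=c["frame"].mean(2); print(g[140:250,258].astype(int).tolist())
W=dict(np.load("w2.npz")); o=-c["R"].T@c["t"]; print(o-c["ee"])
```

```text
(388, 262, 0.033) [ 0.0434 -0.0005 -0.033 ]
(388, 262, 0.02) [ 0.0406 -0.0005 -0.02  ]
(388, 262, -0.0065) [ 0.035  -0.0004  0.0065]
(388, 266, 0.033) [ 0.0423 -0.0005 -0.033 ]
(388, 266, 0.02) [ 0.0394 -0.0005 -0.02  ]
(388, 266, -0.0065) [ 0.0335 -0.0004  0.0065]
(388, 290, 0.033) [ 0.0359 -0.0005 -0.033 ]
(388, 290, 0.02) [ 0.0323 -0.0005 -0.02  ]
(388, 290, -0.0065) [ 0.0248 -0.0004  0.0065]
(388, 300, 0.033) [ 0.0332 -0.0005 -0.033 ]
(388, 300, 0.02) [ 0.0292 -0.0005 -0.02  ]
(388, 300, -0.0065) [ 0.0211 -0.0004  0.0065]
[205, 206, 206, 205, 204, 170, 80, 15, 13, 12, 53, 46, 80, 70, 83, 38, 19, 26, 24, 22, 18, 23, 20, 21, 18, 23, 18, 19, 19, 22, 23, 32, 35, 37, 32, 25, 13, 6, 9, 5, 9, 20, 9, 18, 19, 14, 11, 9, 16, 11, 15, 8, 11, 12, 19, 19, 21, 18, 26, 22, 26, 27, 30, 27, 29, 30, 35, 32, 30, 34, 30, 33, 28, 30, 28, 31, 32, 37, 30, 31, 33, 31, 32, 35, 32, 31, 33, 32, 30, 32, 34, 33, 34, 33, 33, 31, 32, 33, 34, 30, 35, 35, 31, 32, 31, 33, 32, 19, 16, 17]
[-0.00227969  0.06662311  0.1422846 ]
```

>>> advance(
  rows=[
    [[0, 0, 0.001, 0.03, 0], [0, 0, 0.001, 0.065, 0], [0, 0, 0.001, 0.072, 0], [0, 0, 0.001, 0.078, 0], [0, 0, 0.001, 0.083, 0], [0, 0, 0.001, 0.088, 0]],
  ],
)

```text
time: 7.7
ee_pos: [0.4728, -0.3311, 0.1431]
orientation: [[-0.023, 1.0, 0.001], [1.0, 0.023, -0.001], [-0.001, 0.001, -1.0]]
contact_force: [0.7, 0.6, -1.0]
width: 0.2
grip_force: 62.3
```

>>> advance(
  rows=[
    [[0, 0, 0, 0.004, 0], [0, 0, 0, 0.008, 0], [0, 0, 0, 0.011, 0], [0, 0, 0, 0.014, 0], [0, 0, 0, 0.014, 0]],
  ],
)

```text
time: 8.2
ee_pos: [0.4721, -0.331, 0.1286]
orientation: [[-0.022, 1.0, 0.0], [1.0, 0.022, -0.0], [-0.0, 0.0, -1.0]]
contact_force: [-0.6, -0.7, 1.5]
width: 0.201
grip_force: 62.7
```

>>> advance(
  rows=[
    [[0, 0, 0, -0.002, 4], [0, 0, 0, -0.002, 10], [0, 0, 0, -0.002, 16], [0, 0, 0, -0.002, 22], [0, 0, 0, -0.002, 28], [0, 0, 0, -0.002, 34], [0, 0, 0, -0.002, 40], [0, 0, 0, -0.002, 46], [0, 0, 0, -0.002, 52], [0, 0, 0, -0.002, 57], [0, 0, 0, -0.002, 60], [0, 0, 0, -0.002, 60]],
  ],
)

```text
time: 9.4
ee_pos: [0.4719, -0.3308, 0.1303]
orientation: [[0.855, 0.518, 0.0], [0.518, -0.855, -0.0], [0.0, 0.0, -1.0]]
contact_force: [-0.6, 0.2, -1.4]
width: 0.206
grip_force: 62.2
```

Run:
```python
from h import *
s=sensors.get_state();print(s["ft_torque"],s["joint_pos"].round(1))
```

```text
[ 0.02314421 -0.0319252   0.02637266] [-38.   28.6 106.7   0.   44.6  20.7]
```

>>> advance(
  rows=[
    [[0, 0, 0, 0.003, 0], [0, 0, 0, 0.006, 0], [0, 0, 0, 0.009, 0], [0, 0, 0, 0.0095, 0], [0, 0, 0, 0.0095, 0], [0, 0, 0, 0.0095, 0]],
  ],
)

```text
time: 10.0
ee_pos: [0.4718, -0.3307, 0.1207]
orientation: [[0.854, 0.52, -0.0], [0.52, -0.854, 0.0], [-0.0, -0.0, -1.0]]
contact_force: [-0.0, -0.3, -2.6]
width: 0.199
grip_force: 62.2
```

>>> advance(
  rows=[
    [[0, 0, 0, 0.001, 0], [0, 0, 0, 0.002, 0], [0, 0, 0, 0.002, 0]],
  ],
)

```text
time: 10.3
ee_pos: [0.4721, -0.331, 0.1205]
orientation: [[0.854, 0.519, 0.001], [0.519, -0.854, -0.001], [0.0, 0.001, -1.0]]
contact_force: [-7.3, 3.5, 30.0]
width: 0.202
grip_force: 66.8
```

>>> advance(
  rows=[
    [[1, 0, 0, 0, 0], [1, 0, 0, 0, 0], [1, 0, 0, 0, 0], [1, 0, 0, 0, 0], [1, 0, 0, 0, 0], [1, 0, 0, 0, 0], [1, 0, 0, 0, 0], [1, 0, 0, -0.03, 0], [1, 0, 0, -0.08, 0], [1, 0, 0, -0.13, 0], [1, 0, 0, -0.15, 0], [1, 0, 0, -0.15, 0]],
  ],
)

```text
time: 11.5
ee_pos: [0.4733, -0.3318, 0.2724]
orientation: [[0.855, 0.519, 0.005], [0.519, -0.855, -0.004], [0.002, 0.006, -1.0]]
contact_force: [-0.1, 0.6, 0.4]
width: 0.999
grip_force: 0.0
```

>>> advance(
  rows=[
    [[0, 0.15, -0.22, 0, 0], [0, 0.15, -0.22, 0, 0], [0, 0.15, -0.22, 0, 0], [0, 0.15, -0.22, 0, 0], [0, 0.15, -0.22, 0, 0], [0, 0.15, -0.22, 0, 0], [0, 0.15, -0.22, 0, 0], [0, 0.15, -0.22, 0, 0]],
  ],
  force=60,
)

```text
time: 12.3
ee_pos: [0.4856, -0.0648, 0.2682]
orientation: [[0.854, 0.52, -0.001], [0.52, -0.854, -0.0], [-0.001, -0.0, -1.0]]
contact_force: [0.2, 0.4, -0.1]
width: -0.0
grip_force: 0.0
```

Run:
```python
from h import *
c=cam("wrist"); s=sensors.get_state(); print(s["joint_pos"].round(1))
np.savez("w4.npz",ee=s["ee_pos"],ori=s["orientation"],**{k:np.array(v) for k,v in c.items()})
f=cv2.resize(c["frame"],(768,576),interpolation=cv2.INTER_CUBIC); cv2.imwrite("pics/wrist4.png",cv2.convertScaleAbs(f,alpha=1.3,beta=15))
```

```text
[-11.2  12.3 109.3  -0.   58.5  47.5]
```

View pics/wrist4.png

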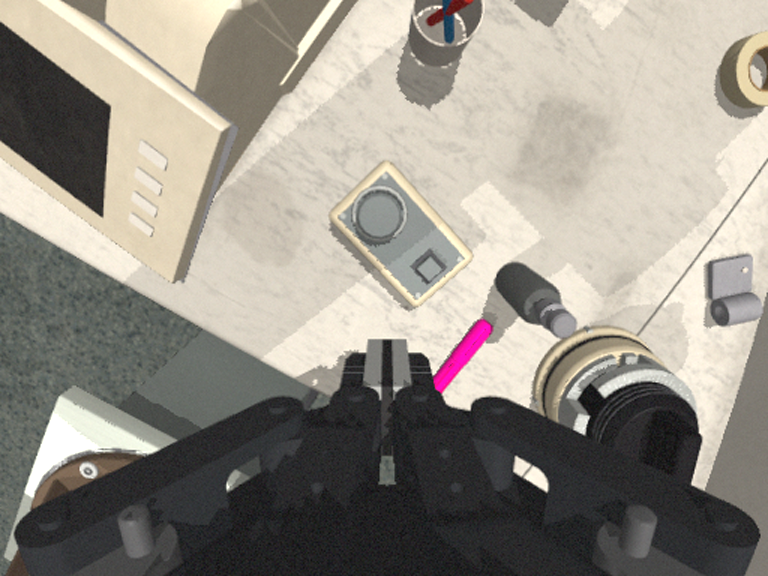

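The view shows the round key's top centred at about (380,214), the square key at (430,265), and the hood sitting in the collar at lower right. Now I locate the key.

Run:
```python
from h import *
c=dict(np.load("w4.npz")); q=lambda u,v:((u+.5)/1.5-.5,(v+.5)/1.5-.5)
k=onplane(c,[q(380,214)],.067)[0]; e=onplane(c,[q(353,214),q(407,214)],.067); print(k,"dia",np.linalg.norm(e[1]-e[0]),"sq",onplane(c,[q(430,265)],.053)[0])
n=onplane(c,[q(330,214),q(387,161),q(472,257),q(417,307)],.04);print(n.round(4),n.mean(0))
ax=(n[2]+n[3]-n[0]-n[1])/2;ax/=np.linalg.norm(ax);print("key from box",n.mean(0)-.028*ax)
s=sensors.get_state(); t=k.copy();t[2]=.085;print((s["orientation"].T@(t-s["ee_pos"])).round(4))
```

```text
[ 0.5101949  -0.04367052  0.067     ] dia 0.04222321800983581 sq [ 0.49437081 -0.10198916  0.053     ]
[[ 0.4857 -0.0087  0.04  ]
 [ 0.5477 -0.0272  0.04  ]
 [ 0.5176 -0.1319  0.04  ]
 [ 0.4544 -0.1155  0.04  ]] [ 0.50133373 -0.07082156  0.04      ]
key from box [ 0.50913957 -0.04393162  0.04      ]
[ 0.0324 -0.0058  0.1832]
```

>>> advance(
  rows=[
    [[0, 0.0318, -0.005, 0.04, 0], [0, 0.0318, -0.005, 0.09, 0], [0, 0.0318, -0.005, 0.14, 0], [0, 0.0318, -0.005, 0.18, 0], [0, 0.0318, -0.005, 0.195, 0], [0, 0.0318, -0.005, 0.195, 0], [0, 0.0318, -0.005, 0.195, 0]],
  ],
)

```text
time: 13.05
ee_pos: [0.5106, -0.0451, 0.0739]
orientation: [[0.855, 0.518, -0.0], [0.518, -0.855, -0.0], [-0.0, -0.0, -1.0]]
contact_force: [-0.2, 0.2, -0.1]
width: 0.002
grip_force: 0.0
```

>>> advance(
  rows=[
    [[0, 0, 0, 0.004, 0], [0, 0, 0, 0.008, 0], [0, 0, 0, 0.011, 0], [0, 0, 0, 0.0135, 0], [0, 0, 0, 0.0142, 0]],
  ],
)

```text
time: 13.55
ee_pos: [0.5109, -0.0441, 0.0598]
orientation: [[0.854, 0.519, 0.001], [0.519, -0.854, -0.0], [0.001, 0.001, -1.0]]
contact_force: [0.5, -1.8, 9.0]
width: -0.002
grip_force: 4.3
```

```bash
python3 -c "
from station import robot, imaging, sensors, hand_in
s=sensors.get_state();print(s['ee_pos'],s['contact_force'])"
```

```text
[ 0.51094589 -0.04414724  0.05977522] [ 0.52080264 -1.76716963  8.97102832]
```

>>> advance(
  rows=[
    [[0, 0, 0, 0, 0], [0, 0, 0, 0, 0], [0, 0, 0, 0, 0], [0, 0, 0, 0, 0], [0, 0, 0, 0, 0], [0, 0, 0, 0, 0], [0, 0, 0, 0, 0], [0, 0, 0, 0, 0], [0, 0, 0, 0, 0], [0, 0, 0, 0, 0]],
  ],
)

```text
time: 14.55
ee_pos: [0.5109, -0.0442, 0.06]
orientation: [[0.854, 0.519, 0.001], [0.519, -0.854, -0.0], [0.001, 0.001, -1.0]]
contact_force: [0.9, -2.2, 6.0]
width: -0.003
grip_force: 3.1
```

>>> advance(
  rows=[
    [[0, 0, 0, 0.004, 0], [0, 0, 0, 0.008, 0], [0, 0, 0, 0.0093, 0], [0, 0, 0, 0.0093, 0], [0, 0, 0, 0.0093, 0], [0, 0, 0, 0.0093, 0], [0, 0, 0, 0.0093, 0], [0, 0, 0, 0.0093, 0]],
  ],
)

```text
time: 15.35
ee_pos: [0.511, -0.0441, 0.0509]
orientation: [[0.854, 0.519, 0.001], [0.519, -0.854, -0.0], [0.001, 0.001, -1.0]]
contact_force: [-0.5, -1.7, 11.9]
width: -0.001
grip_force: 6.2
```

>>> advance(
  rows=[
    [[0, 0, 0, 0.0008, 0], [0, 0, 0, 0.0008, 0], [0, 0, 0, 0.0008, 0]],
  ],
)

```text
time: 15.65
ee_pos: [0.5111, -0.0442, 0.0505]
orientation: [[0.854, 0.52, 0.002], [0.52, -0.854, -0.0], [0.001, 0.001, -1.0]]
contact_force: [-2.7, -0.3, 22.6]
width: -0.002
grip_force: 11.1
```

>>> advance(
  rows=[
    [[0, 0, 0, -0.01, 0], [0, 0, 0, -0.03, 0], [0, 0, 0, -0.08, 0], [0, 0, 0, -0.13, 0], [0, 0, 0, -0.18, 0], [0, 0, 0, -0.2, 0], [0, 0, 0, -0.2, 0], [0, 0, 0, -0.2, 0]],
  ],
)

```text
time: 16.45
ee_pos: [0.5102, -0.044, 0.2495]
orientation: [[0.855, 0.519, 0.0], [0.519, -0.855, -0.0], [0.0, 0.0, -1.0]]
contact_force: [0.1, 0.4, -1.1]
width: -0.001
grip_force: 0.0
```

Run:
```python
from h import *
c=cam("side"); cv2.imwrite("pics/side1.png",cv2.resize(c["frame"][170:310,230:430],None,fx=4,fy=4,interpolation=cv2.INTER_CUBIC))
```

```text
(no output)
```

View pics/side1.png

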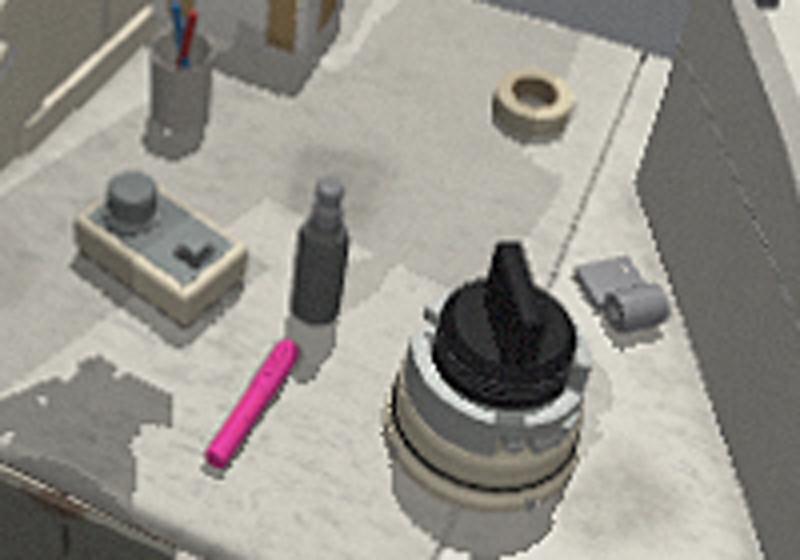

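The hood sits level and locked in the collar (crop 505,340), the round key (132,195) is up again, and the bystanders are undisturbed. The force on the last press rose to 22.6 N, so the key bottomed.

```bash
python3 -c "
from station import robot, imaging, sensors, hand_in
print(hand_in())"
```

```text
the job is handed in; nothing more can be done
None
```

I handed the job in at about 16.5 s of the 51 s allowed: the hood is locked in the collar, the round key was held at its first click for about a second, pressed fully home, and let up again. The last picture shows the square key and the bystanders where they stood; the hand-in returned no verdict.

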